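Sort the wafer bars out of the topping well

ROBOT

A 6-joint arm with a two-finger parallel gripper is mounted at the origin on the work surface. World frame = base frame: x ahead of the robot, y to its left, z up, the work surface at z = 0. Lengths are in m, angles in degrees, forces in N, time in s.
With the tool pointing down it reaches from about 0.275 to 0.725 m from the base axis. Payload 5.6 kg.
Tool frame: the origin (TCP) lies on the mounting face of the last link; the fingertips stand 173 mm ahead of it and the grasp point (between the pads) lies 155 mm ahead of it; z points along the fingers, y is the line along which they close (so a half turn about z gives the same grasp; the last joint's range is limited). The gripper opens to 85 mm and grips with 20 to 120 N. Pads are 22 mm wide; open, the fingers measure 114 mm over their backs; the gripper's body (76 mm by 85 mm) begins 54 mm behind the grasp point. The pads swing forward as they close: fully open they stand 13 mm farther back than shut.
Start: joints at [87.64, 14.616, 6.199, 0, -81.583, -16.306], TCP at [0.176, 0.521, 0.405] pointing down, gripper open.
Joint ranges: [-168.99, 168.99], [-69.2, 112.95], [-62.41, 85.93], [-164.36, 98.24], [-168.68, -3.75], [-174.98, 174.98]. Speed limits (degrees/s): [147.25, 147.25, 180, 180, 180, 180].

INTERFACE

Orientations are given as [roll, pitch, yaw] about the fixed x, y, z axes, in that order (R = Rz(yaw) Ry(pitch) Rx(roll)).
In Python, from rig import observe, imaging, order gives the robot as it stands. The module is installed in compiled form; this text tells all that it offers.
- The arm moves only by the tool step_arm, never from a script. Its argument "commands" is a list of rows, each an object with "dp": the shift along the tool's x, y, z in units of 0.05 m (1.0 is 0.05 m), a list of three; "turn": the turn about the tool's z in units of 10 degrees (1.0 is 10 degrees). A call has 1 to 20 rows; each row shifts and turns the commanded pose from where the row before left it, along the tool's axes as they then stand; what a row does not reach is not made up. A row lasts 1/8 s, in which the tool goes at most 62.5 mm and 10.7 degrees, less where a joint would pass 70% of its speed; a pose out of reach is approached as far as the arm can. A call with a number of a shift or a turn outside -1 to 1 is refused whole. A call with a gripper value outside its range is refused whole. "grip" is the opening, from 0 (shut) to 1 (fully open), set as the call begins (left out, the last holds). The fingers move at their own pace and stop on an object; the grip force is fixed at half the most. Time passes only in rows, so rows that do not move let the fingers close. It gives the time, the measured TCP pose, the force, the opening and the grip force at its end, in the units of the state.
- observe(): the state, without advancing time (a new reading comes with each control period).
- imaging.snapshot(name): name is "scene" or "top" or "wrist"; returns a dict with "image" (384x512x3 uint8, red, green, blue), "depth" (384x512 float32, m along the optical axis (not along the pixel's ray), 0 where there is no reading), "camera_matrix" (3x3 intrinsics, pixels), "rvec" (rotation vector, rad) and "tvec" (3), from world to camera coordinates, as OpenCV has them. Camera axes: x right, y down, z forward; pixel columns grow to the right and rows downward; lengths in m; the calibration is good to about 2 mm. A picture is of the moment at which its call begins.
- order.close_job(): hands the job in; it is judged then, once.
The state is a dict: "time_s": time; "q": joint angles; "qd": joint speeds; "joint_torque": joint torques, N m; "tool_pos": TCP position; "orientation": TCP orientation; "wrist_force": force on the tool from outside, world axes, zero at the start; "ft_torque": the same for the moment, N m; "width": opening from 0.0 (shut) to 1.0 (fully open); "grasp_force": force on a finger pad.
Only numpy, scipy, OpenCV 4.12 (cv2) and the standard library are available. Lean on these libraries where they do the work, as an engineer would, in place of code of your own. Each camera call takes 0.05 s, during which the arm holds its last target. There are 200 camera calls.

TASK

Swing the frosted lid of the topping well right back and clear every wafer bar out of the well: lay the whole ones flat on the floor of the low pink tray, lined up with its short sides and none on top of another, and put the broken ones (snapped short or with a corner missing) in the deep steel pan. Then shut the lid fully; do not disturb the shakers, the scoop or the cone stand.

Things in the scene. Friction and masses are not known exactly. Their poses are not given: they have to be found in the camera images.
- well: fixed stainless topping well, an open box 150 (x) x 370 (y) x 48 mm tall, walls and floor 4 mm, origin at the centre of its underside, y along its length; two low dividers (12 mm above the floor, at y = -54 and +54 mm) make three compartments; inside lie four to six wafer bars in any of six places, roughly along x, at y about +-26, +-82, +-134 mm, 23 mm or more apart
- lid (a joint): angle of the frosted acrylic lid (150 x 370 x 8 mm) that covers the well: 0 = shut, grows as it swings up and back to 1.9 rad, about a horizontal axis along the well's y at its far (+x) rim; a stiff hinge holds it where it is left; it may start slightly ajar
- lid_handle (a point): centre of the steel knob on the lid's upper face, near the edge farthest from the hinge, where it is gripped; it moves with the lid, and points away from the robot when the lid stands upright
- lid_hinge (a point): point on the lid's hinge axis, in the middle of its length
- tray: loose pink melamine tray, low and open, 140 (x) x 180 (y) x 20 mm tall, walls and floor 5 mm, 0.6 kg, origin at the centre of its underside; x is its short way. It may stand left or right of the well
- pan: loose deep steel pan, open, 140 (x) x 180 (y) x 45 mm tall, walls and floor 4 mm, 0.6 kg, origin at the centre of its underside. It stands on the other side of the well from the tray
- whole_1: whole wafer bar (may be absent), layered biscuit, 100 (x) x 24 (y) x 28 mm (z), origin at its centre
- whole_2: whole wafer bar (may be absent), layered biscuit, 100 (x) x 24 (y) x 28 mm (z), origin at its centre
- whole_3: whole wafer bar (may be absent), layered biscuit, 100 (x) x 24 (y) x 28 mm (z), origin at its centre
- broken_1: broken wafer bar (may be absent): snapped short, only 62 mm long (x), 24 (y) x 28 mm (z) like the others, origin at its centre
- broken_2: broken wafer bar (may be absent): snapped short, only 62 mm long (x), 24 (y) x 28 mm (z) like the others, origin at its centre
- broken_3: broken wafer bar (may be absent): chipped; it spans 100 (x) x 24 (y) x 28 mm (z) and its origin is the centre of that span, but from x = +12 to +50 mm only a strip 10 mm wide (y = -12 to -2 mm) is left; grip it on the full-width part, x = -50 to +12 mm
- shaker_1: amber glass sprinkle shaker, 60 mm across, 130 mm tall, beyond the well, origin under its centre; leave alone
- shaker_2: amber glass sprinkle shaker, 60 mm across, 130 mm tall, beyond the well, origin under its centre; leave alone
- scoop: steel spade scoop lying flat on the counter, about 220 mm long, origin on its underside; leave alone
- cone_stand: pink melamine cone stand with two cones, 100 x 160 x 85 mm (130 mm to the cones' tops), origin under its centre; leave alone
Things that resemble listed ones, but are neither listed nor needed, are in the scene too. There is more than one size of the tray; the job needs the smaller.

How it is judged:
By the outcome, as a careful person would: the job done as asked, in the order asked, and still so for the second after the job is handed in, with the robot touching nothing.
Of whole_1, whole_2, whole_3 only 2 to 3 are there at a start; the rules pass over those that are not, and their reading is None.
Of broken_1, broken_2, broken_3 only 2 to 3 are there at a start; the rules pass over those that are not, and their reading is None.
At some moment in a run one of tray, pan may be knocked a few centimetres aside while the robot is not near it.
Once in a run the grip may slacken for a moment while it holds something.
It also fails if it takes over 210 s, if anything falls off the work surface, if the arm or the gripper's body presses on something with over 40 N, if the wrist force passes 120 N, or if a joint passes its speed limit or range.

## Working session

There is one attempt and no reset: what is moved stays moved. The work goes in short steps, Python scripts to look and compute and a tool call to move; the robot and the scene stay as the last step left them, time stands still between calls to the robot, and variables do not carry over. Pictures are saved under pics/ and viewed, at most 14 in all, crops included, and the job is handed in when it is done.

Besides the shell and the picture viewer there is one more tool, called after "Request:" in YAML: its name, and indented under it one key for each argument. step_arm: Moves the arm, as the interface text tells. Shifts and turns lie within -1 to 1; 1 stands for 0.05 m of shift or 10 degrees of turn. Its arguments: {"type":"object","properties":{"commands":{"type":"array","items":{"type":"object","properties":{"dp":{"type":"array","items":{"type":"number"}},"turn":{"type":"number"}}}},"grip":{"type":"number"}},"required":["commands"]}

```bash
mkdir -p pics; cat > h.py <<'E'
import numpy as np, cv2
from rig import observe, imaging, order
def snap(n):
    s=imaging.snapshot(n); R,_=cv2.Rodrigues(np.array(s['rvec'],float)); s['R']=R; s['t']=np.array(s['tvec'],float).reshape(3)
    s['K']=np.array(s['camera_matrix'],float); return s
def cloud(s):
    h,w=s['depth'].shape; v,u=np.mgrid[:h,:w]; d=s['depth'].astype(float); K=s['K']
    P=np.stack([(u-K[0,2])/K[0,0]*d,(v-K[1,2])/K[1,1]*d,d],-1)
    W=(P-s['t'])@s['R']; W[d==0]=np.nan; return W
def plane(s,u,v,z):
    r=s['R'].T@np.linalg.inv(s['K'])@np.array([u,v,1.]); c=-s['R'].T@s['t']; return c+r*(z-c[2])/r[2]
def save(s,f): cv2.imwrite('pics/'+f,cv2.cvtColor(s['image'],cv2.COLOR_RGB2BGR))
E
python3 - <<'E'
from h import *
a=snap('top');b=snap('scene')
im=np.hstack([a['image'],b['image']])
save(a,'top0.png');save(b,'scene0.png')
np.savez('s0.npz',top=cloud(a),scene=cloud(b),ti=a['image'],si=b['image'])
for s in(a,b): print((-s['R'].T@s['t']).round(3),s['R'][2].round(2),s['K'][0,0])
print(observe())
E
```

```text
[0.224 0.021 1.458] [ 0.19 -0.01 -0.98] 447.9052618807231
[0.994 0.36  0.976] [-0.45 -0.34 -0.82] 402.74955828817514
{'time_s': 0.1, 'q': array([ 8.76394878e+01,  1.46501049e+01,  6.13699662e+00, -2.19185751e-02,
       -8.15821157e+01, -1.63037869e+01]), 'qd': array([-0.06728969, -0.10790316,  0.30286955,  0.07563601, -0.00449085,
       -0.06219801]), 'joint_torque': array([-1.89431426e-03, -3.87603056e+01,  2.38477707e+01,  5.37803292e+00,
       -3.73284172e-03, -1.28067636e-06]), 'tool_pos': array([0.17593429, 0.52095058, 0.40388035]), 'orientation': array([ 1.79902519e+02, -5.92700610e-03, -1.86675208e+01]), 'wrist_force': array([-0.04196619,  0.07825851, -0.39239789]), 'ft_torque': array([0.00608341, 0.0244016 , 0.01383633]), 'grasp_force': 0.0, 'width': 1.000641041570355}
```

View pics/top0.png

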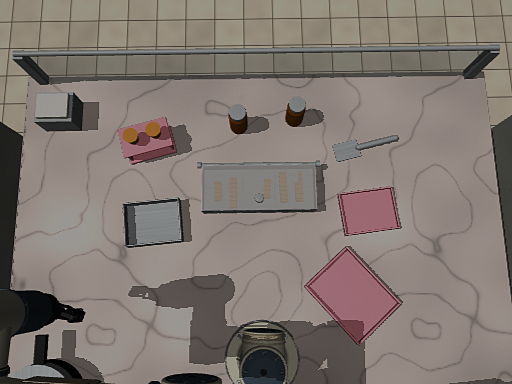

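View pics/scene0.png

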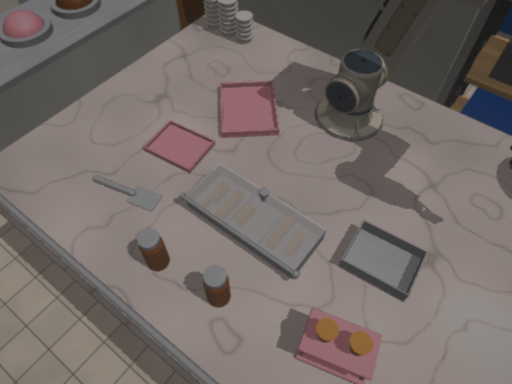

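The views show the shut lid (top px 202–320 × 163–212) with the knob at (259,198) and five bars faintly visible under it. The pan is at left (153,222), the small tray at right (369,211), and the large decoy tray at (353,295).

```bash
python3 - <<'E'
from h import *
d=np.load('s0.npz');W=d['top'];im=d['ti']
hsv=cv2.cvtColor(im,cv2.COLOR_RGB2HSV)
def rect(m,name):
    P=W[m];P=P[~np.isnan(P[:,0])]
    (c,s,a)=cv2.minAreaRect((P[:,:2]*1000).astype(np.float32)); print(name,len(P),np.round(c,1),np.round(s,1),round(a,1),'z',np.nanpercentile(P[:,2],[2,25,50,75,98]).round(4))
def box(u0,u1,v0,v1):
    m=np.zeros(im.shape[:2],bool);m[v0:v1,u0:u1]=1;return m
Z=W[...,2]
er=lambda m:cv2.morphologyEx(m.astype(np.uint8),cv2.MORPH_OPEN,np.ones((2,2)))>0
rect(er(box(330,410,180,240)&(Z>0.003)),'tray')
rect(er(box(330,410,180,240)&(Z>0.013)),'tray rim')
rect(er(box(115,190,190,255)&(Z>0.03)),'pan')
rect(er(box(195,328,155,220)&(Z>0.035)),'lid')
rect(box(250,268,190,206)&(Z>0.062),'knob')
rect(er(box(225,250,100,136)&(Z>0.11)),'sh1');rect(er(box(283,310,92,128)&(Z>0.11)),'sh2')
rect(er(box(110,180,112,165)&(Z>0.03)),'cone')
rect(er(box(330,402,130,165)&(Z>0.006)),'scoop')
rect(er(box(300,405,240,345)&(Z>0.01)),'bigtray')
# lid plane
P=W[box(206,250,168,208)|box(266,315,168,208)];P=P[P[:,2]>0.03]
A=np.c_[P[:,:2],np.ones(len(P))];k=np.linalg.lstsq(A,P[:,2],rcond=None)[0];print('plane',k, np.std(A@k-P[:,2]))
print(W[198,255:264].round(3))
S=d['scene'];Q=S[(S[...,2]>0.058)&(abs(S[...,0]-.45)<.06)&(abs(S[...,1])<.15)];print(len(Q),np.median(Q,0) if len(Q) else 0,Q.max(0),Q.min(0))
E
```

```text
tray 1796 [ 464.2 -375.7] [175.5 222. ] 7.2 z [-0.0022  0.0035  0.006   0.0093  0.0231]
tray rim 298 [ 454.2 -361.2] [141.2 189.1] 7.1 z [-0.0035  0.0036  0.0131  0.0197  0.0249]
pan 363 [424.9 346.8] [138.1 187.5] 5.2 z [0.0019 0.0207 0.0305 0.0394 0.0469]
lid 5604 [535.7  -4.8] [167.4 410.5] 1.6 z [0.0246 0.0555 0.0579 0.0601 0.0652]
knob 106 [494.7   0.7] [50.8 49.2] 89.0 z [0.062  0.0634 0.0983 0.1018 0.1065]
sh1 232 [770.   63.2] [80.6 50.1] 1.3 z [0.1    0.1261 0.1289 0.1313 0.1358]
sh2 231 [ 795.2 -142.1] [ 49.3 103. ] 43.8 z [1.000e-04 1.259e-01 1.292e-01 1.318e-01 1.359e-01]
cone 1499 [706.5 373.7] [129.2 172.9] 15.1 z [0.0108 0.083  0.0861 0.1125 0.1335]
scoop 352 [ 680.2 -369.1] [ 55.1 223. ] 16.1 z [-0.0039  0.0052  0.0134  0.0188  0.0247]
bigtray 779 [ 185.9 -293. ] [250.3 195.1] 41.6 z [-0.002   0.0109  0.0243  0.0277  0.0327]
plane [-0.02044638 -0.00136335  0.06905946] 0.002955048554998284
[[ 0.486  0.014  0.101]
 [ 0.486  0.011  0.101]
 [ 0.486  0.007  0.102]
 [ 0.486  0.004  0.101]
 [ 0.485  0.001  0.104]
 [ 0.486 -0.002  0.102]
 [ 0.486 -0.005  0.101]
 [ 0.486 -0.008  0.098]
 [ 0.485 -0.011  0.106]]
1109 [0.4866913  0.01112666 0.05969666] [0.50986789 0.14987928 0.10563763] [ 0.45927729 -0.14980799  0.05800016]
```

Request:
step_arm:
  commands:
    - {"dp":[0,0,0],"turn":-0.94}
    - {"dp":[0,0,0],"turn":-0.94}
    - {"dp":[0.4,0.95,0]}
    - {"dp":[0.4,0.95,0]}
    - {"dp":[0.4,0.95,0]}
    - {"dp":[0.4,0.95,0]}
    - {"dp":[0.4,0.95,0]}
    - {"dp":[0.4,0.95,0]}
    - {"dp":[0.4,0.95,0]}
    - {"dp":[0.4,0.95,0]}
    - {"dp":[0.4,0.95,0]}
    - {"dp":[0.4,0.95,0]}
    - {"dp":[0.4,0.95,0]}
    - {"dp":[0,0,0]}
    - {"dp":[0,0,0]}

```text
invalid input
```

```bash
python3 - <<'E'
from h import *
s=snap('wrist');save(s,'w1.png');W=cloud(s);np.savez('w1.npz',W=W,im=s['image'],R=s['R'],t=s['t'],K=s['K'])
o=observe();print(o['tool_pos'],o['orientation'],o['time_s'],(-s['R'].T@s['t']).round(3),s['R'].round(2))
m=(W[...,2]>.08)&(W[...,2]<.12);P=W[m&(abs(W[...,0]-.49)<.05)&(abs(W[...,1])<.05)];print(len(P),P.mean(0) if len(P) else '',P.min(0),P.max(0))
E
```

```text
[0.17592581 0.52098447 0.40400309] [ 1.79916709e+02 -3.46771898e-03 -1.86691479e+01] 0.15 [0.248 0.496 0.373] [[-0.32 -0.95  0.  ]
 [-0.9   0.31  0.3 ]
 [-0.28  0.09 -0.96]]Traceback (most recent call last):
  File "<stdin>", line 4, in <module>
    return umr_minimum(a, axis, None, out, keepdims, initial, where)
ValueError: zero-size array to reduction operation minimum which has no identity
```

View pics/w1.png

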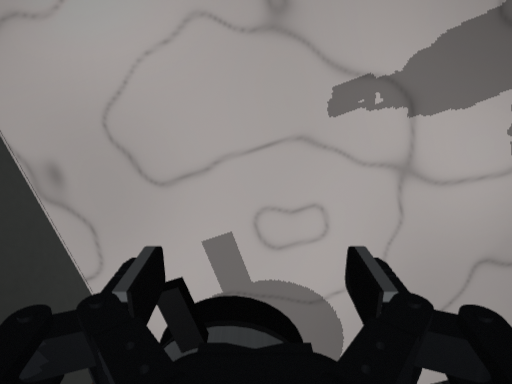

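The wrist view shows only bare counter, with the fingers at the bottom, because the move was refused. The rows probably all need "turn".

Request:
step_arm:
  commands:
    - {"dp":[0,0,0],"turn":-0.94}
    - {"dp":[0,0,0],"turn":-0.94}
    - {"dp":[0.4,0.95,0],"turn":0}
    - {"dp":[0.4,0.95,0],"turn":0}
    - {"dp":[0.4,0.95,0],"turn":0}
    - {"dp":[0.4,0.95,0],"turn":0}
    - {"dp":[0.4,0.95,0],"turn":0}
    - {"dp":[0.4,0.95,0],"turn":0}
    - {"dp":[0.4,0.95,0],"turn":0}
    - {"dp":[0.4,0.95,0],"turn":0}
    - {"dp":[0.4,0.95,0],"turn":0}
    - {"dp":[0.4,0.95,0],"turn":0}
    - {"dp":[0.4,0.95,0],"turn":0}
    - {"dp":[0,0,0],"turn":0}
    - {"dp":[0,0,0],"turn":0}
  grip: 1

```text
time_s: 2.02
tool_pos: [0.3971, -0.0009, 0.4044]
orientation: [-180.0, 0.0, 0.1]
wrist_force: [-0.3, -0.3, 0.8]
width: 0.998
grasp_force: 0.0
```

```bash
python3 - <<'E'
from h import *
s=snap('wrist');save(s,'w2.png');W=cloud(s);np.savez('w2.npz',W=W,im=s['image'],R=s['R'],t=s['t'],K=s['K'])
o=observe();print(o['tool_pos'],o['orientation'],o['time_s'],(-s['R'].T@s['t']).round(3))
m=(W[...,2]>.08)&(W[...,2]<.12);P=W[m&(abs(W[...,0]-.49)<.05)&(abs(W[...,1])<.05)]
if len(P):print(len(P),P.mean(0),np.percentile(P,[2,98],axis=0))
# lid plane fit
m=(W[...,2]>.045)&(W[...,2]<.07)&(W[...,0]>.455)&(W[...,0]<.62)&(abs(W[...,1])<.17);P=W[m]
A=np.c_[P[:,:2],np.ones(len(P))];k=np.linalg.lstsq(A,P[:,2],rcond=None)[0];print('plane',k,len(P),P.min(0),P.max(0))
E
```

```text
[ 0.3969857  -0.00041832  0.40453949] [-1.79987646e+02  1.94893295e-02  1.64152859e-01] 2.075 [ 0.473 -0.002  0.373]
927 [4.89340734e-01 3.28989302e-04 1.01316743e-01] [[ 0.47657437 -0.01164048  0.0984725 ]
 [ 0.50129372  0.01227636  0.10308977]]
plane [-1.98839189e-02  7.93717818e-06  6.83665547e-02] 39077 [ 0.45838305 -0.16998543  0.05479409] [0.55417018 0.16998062 0.06191002]
```

View pics/w2.png

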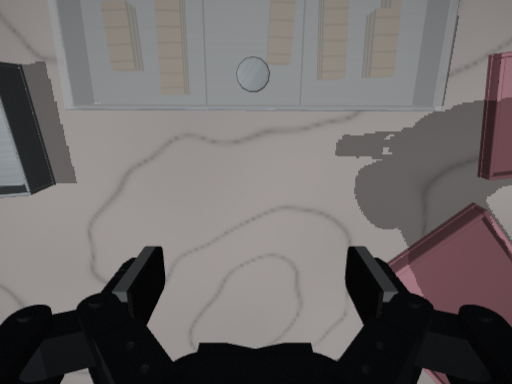

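The near lid edge runs from (70,108) to (443,110), and the knob top is at (253,74). The tray and pan rims show at the right and left.

```bash
python3 - <<'E'
from h import *
d=np.load('w2.npz');s=dict(K=d['K'],R=d['R'],t=d['t'])
for u,v in((70,107),(443,108),(66,104),(253,74)): print(u,v,plane(s,u,v,.059 if u!=253 else .1015).round(4))
g=cv2.cvtColor(d['im'],cv2.COLOR_RGB2GRAY)
for u in(120,400): print(u,g[95:125,u])
W=d['W'];
for u in(120,400): print(W[95:120,u,2].round(3),W[95:120,u,0].round(3))
print(W[50:100:3,253].round(3)[:, [0,2]].tolist())
E
```

```text
70 107 [0.461  0.1788 0.059 ]
443 108 [ 0.4606 -0.1855  0.059 ]
66 104 [0.4638 0.1822 0.059 ]
253 74 [ 4.890e-01 -1.000e-04  1.015e-01]
120 [138 138 139 139 140 140 139 139 137 132 133 139 140 140 127 135 147 147
 147 147 147 147 147 147 147 147 147 147 147 147]
400 [138 138 138 138 139 138 139 139 139 138 133 130 135 139 142 129 135 144
 145 145 145 145 145 145 146 146 146 146 146 147]
[ 0.059  0.06   0.06   0.058  0.059  0.06   0.058  0.058  0.059  0.06
  0.06   0.06   0.06   0.061  0.058 -0.001  0.    -0.     0.     0.
 -0.    -0.001  0.    -0.    -0.002] [0.472 0.471 0.47  0.469 0.469 0.468 0.467 0.466 0.465 0.464 0.463 0.462
 0.461 0.46  0.459 0.455 0.454 0.453 0.452 0.451 0.45  0.449 0.447 0.446
 0.445]
[ 0.059  0.058  0.06   0.059  0.058  0.058  0.059  0.058  0.059  0.06
  0.059  0.059  0.059  0.06   0.059  0.058  0.     0.    -0.001  0.
 -0.    -0.    -0.001 -0.002 -0.002] [0.473 0.472 0.471 0.47  0.469 0.468 0.467 0.466 0.465 0.464 0.463 0.462
 0.461 0.461 0.46  0.459 0.455 0.454 0.452 0.451 0.45  0.449 0.448 0.447
 0.446]
[[0.513, 0.058], [0.51, 0.059], [0.503, 0.1], [0.5, 0.102], [0.498, 0.101], [0.496, 0.101], [0.494, 0.102], [0.491, 0.103], [0.489, 0.101], [0.487, 0.102], [0.484, 0.102], [0.482, 0.102], [0.48, 0.102], [0.477, 0.102], [0.475, 0.059], [0.472, 0.059], [0.47, 0.059]]
```

Request:
step_arm:
  commands:
    - {"dp":[0.92,0,0],"turn":0}
    - {"dp":[0.92,0,0.3],"turn":0}
    - {"dp":[0,0,0.99],"turn":0}
    - {"dp":[0,0,0.99],"turn":0}
    - {"dp":[0,0,0.99],"turn":0}
    - {"dp":[0,0,0],"turn":0}
    - {"dp":[0,0,0],"turn":0}
  grip: 1

```text
time_s: 2.95
tool_pos: [0.4901, 0.0003, 0.2432]
orientation: [180.0, -0.2, 0.3]
wrist_force: [0.9, 0.5, 1.0]
width: 0.999
grasp_force: 0.0
```

Request:
step_arm:
  commands:
    - {"dp":[0,0,0],"turn":0}
    - {"dp":[0,0,0],"turn":0}
    - {"dp":[0,0,0],"turn":0}
    - {"dp":[0,0,0],"turn":0}
    - {"dp":[0,0,0],"turn":0}
  grip: 0

```text
time_s: 3.58
tool_pos: [0.4891, 0.0004, 0.2413]
orientation: [-179.8, -0.0, 0.1]
wrist_force: [-2.7, 7.0, 1.7]
width: 0.303
grasp_force: 58.7
```

```bash
python3 - <<'E'
import numpy as np
R=.1247;a=np.radians(15.8)
f=np.radians(np.linspace(0,106,13));x=-R*np.cos(a+f);z=R*np.sin(a+f)
print(np.c_[np.degrees(f[1:]),np.diff(x)/.05,-np.diff(z)/.05].round(3).tolist())
E
```

```text
[[8.833, 0.133, -0.36], [17.667, 0.187, -0.336], [26.5, 0.236, -0.303], [35.333, 0.28, -0.263], [44.167, 0.317, -0.217], [53.0, 0.346, -0.166], [61.833, 0.368, -0.111], [70.667, 0.38, -0.053], [79.5, 0.384, 0.006], [88.333, 0.379, 0.065], [97.167, 0.364, 0.122], [106.0, 0.341, 0.177]]
```

Request:
step_arm:
  commands:
    - {"dp":[0.13,0,-0.36],"turn":0}
    - {"dp":[0.19,0,-0.34],"turn":0}
    - {"dp":[0.24,0,-0.3],"turn":0}
    - {"dp":[0.28,0,-0.26],"turn":0}
    - {"dp":[0,0,0],"turn":0}

```text
time_s: 4.2
tool_pos: [0.5327, 0.0003, 0.3024]
orientation: [-179.9, -0.0, 0.1]
wrist_force: [8.3, 3.3, -13.9]
width: 0.305
grasp_force: 61.3
```

Request:
step_arm:
  commands:
    - {"dp":[0.3,0,-0.22],"turn":0}
    - {"dp":[0.34,0,-0.17],"turn":0}
    - {"dp":[0.36,0,-0.11],"turn":0}
    - {"dp":[0.38,0,-0.05],"turn":0}
    - {"dp":[0.38,0,0.01],"turn":0}
    - {"dp":[0,0,0],"turn":0}

```text
time_s: 4.95
tool_pos: [0.6187, 0.0002, 0.3278]
orientation: [-179.9, 0.4, 0.1]
wrist_force: [-0.9, 2.7, -11.6]
width: 0.301
grasp_force: 59.6
```

Request:
step_arm:
  commands:
    - {"dp":[0.38,0,0.065],"turn":0}
    - {"dp":[0.36,0,0.12],"turn":0}
    - {"dp":[0.34,0,0.18],"turn":0}
    - {"dp":[0.06,0,0.04],"turn":0}
    - {"dp":[0,0,0],"turn":0}
    - {"dp":[0,0,0],"turn":0}

```text
time_s: 5.7
tool_pos: [0.6747, 0.0001, 0.31]
orientation: [-179.9, 0.2, 0.1]
wrist_force: [-4.6, 3.1, -4.6]
width: 0.298
grasp_force: 60.7
```

```bash
python3 - <<'E'
from h import *
b=snap('top');save(b,'top1.png');W=cloud(b);np.savez('t1.npz',W=W,im=b['image'],R=b['R'],t=b['t'],K=b['K'])
s=snap('scene');Q=cloud(s)
m=(Q[...,2]>.07)&(Q[...,2]<.21)&(abs(Q[...,0]-.63)<.07)&((abs(Q[...,1]-.12)<.04)|(abs(Q[...,1]+.12)<.04))
P=Q[m];print(len(P));k=np.polyfit(P[:,2],P[:,0],1);print(k,np.degrees(np.arctan(k[0])))
E
```

```text
604
[0.18229896 0.61007599] 10.33150928156058
```

View pics/top1.png

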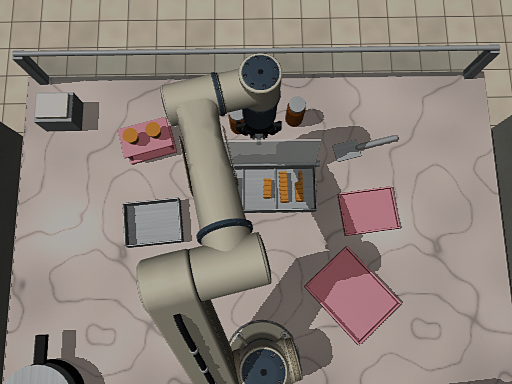

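The lid stands upright at about 100° or more, with bars in the right compartments at (268,188), (284,186) and (299,186). The arm hides the left ones. I'll push a bit further back.

Request:
step_arm:
  commands:
    - {"dp":[0.1,0,0.06],"turn":0}
    - {"dp":[0.08,0,0.06],"turn":0}
    - {"dp":[0,0,0],"turn":0}
    - {"dp":[0,0,0],"turn":0}

```text
time_s: 6.3
tool_pos: [0.6837, 0.0001, 0.3043]
orientation: [-180.0, 0.2, 0.1]
wrist_force: [-4.3, 2.8, -4.9]
width: 0.299
grasp_force: 60.6
```

```bash
python3 - <<'E'
from h import *
for n in('scene','top'):
  s=snap(n);Q=cloud(s)
  for y0,y1 in((-.17,-.05),(.06,.17)):
    m=(Q[...,2]>.07)&(Q[...,2]<.2)&(abs(Q[...,0]-.63)<.05)&(Q[...,1]>y0)&(Q[...,1]<y1)
    P=Q[m]
    if len(P)>30:
      p=P[:,[0,2]]-P[:,[0,2]].mean(0);v=np.linalg.svd(p,full_matrices=0)[2][0];print(n,y0,len(P),np.degrees(np.arctan2(v[0],v[1]))%180,P.mean(0))
E
```

```text
scene -0.17 112 14.164263948939634 [ 0.65125387 -0.14652672  0.17143126]
scene 0.06 420 14.725493259931312 [0.64831873 0.11601064 0.15731006]
top -0.17 982 17.312612415452122 [ 0.63435369 -0.11035687  0.13885395]
top 0.06 284 17.535949801499385 [0.63653529 0.07839379 0.1435226 ]
```

Request:
step_arm:
  commands:
    - {"dp":[0.08,0,0.06],"turn":0}
    - {"dp":[0,0,0],"turn":0}
    - {"dp":[0,0,0],"turn":0}

```text
time_s: 6.78
tool_pos: [0.6874, 0.0001, 0.3015]
orientation: [-180.0, 0.2, 0.1]
wrist_force: [-6.1, 3.2, -2.8]
width: 0.304
grasp_force: 60.7
```

Request:
step_arm:
  commands:
    - {"dp":[0,0,0],"turn":0}
    - {"dp":[0,0,0],"turn":0}
    - {"dp":[0,0,0],"turn":0}
    - {"dp":[0,0,0],"turn":0}
    - {"dp":[0,0,-0.5],"turn":0}
    - {"dp":[0,0,-1],"turn":0}
    - {"dp":[0,0,-1],"turn":0}
    - {"dp":[-0.5,0,-0.5],"turn":0}
    - {"dp":[-0.9,0,0],"turn":0}
    - {"dp":[-0.9,0,0],"turn":0}
    - {"dp":[-0.9,0,0],"turn":0}
    - {"dp":[-0.9,0,0],"turn":0}
    - {"dp":[-0.9,0,0],"turn":0}
    - {"dp":[0,0,0],"turn":0}
    - {"dp":[0,0,0],"turn":0}
  grip: 1

```text
time_s: 8.65
tool_pos: [0.4393, -0.0008, 0.4524]
orientation: [-180.0, -0.1, 0.1]
wrist_force: [0.9, -0.5, -0.0]
width: 0.997
grasp_force: 0.0
```

```bash
python3 - <<'E'
from h import *
s=snap('wrist');save(s,'w3.png');W=cloud(s);np.savez('w3.npz',W=W,im=s['image'],R=s['R'],t=s['t'],K=s['K'])
print(observe()['tool_pos'])
E
```

```text
[ 0.43978592 -0.0007488   0.45200638]
```

View pics/w3.png

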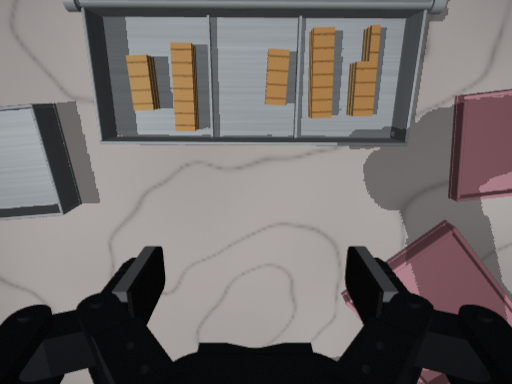

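Five bars are now clear: short at (142,82), whole at (185,86), short at (278,77), whole at (322,72), and chipped at (364,72) with its narrow strip at the far end. Tray and pan are partly in view.

```bash
python3 - <<'E'
from h import *
d=np.load('w3.npz');W=d['W'];s=dict(K=d['K'],R=d['R'],t=d['t'])
hsv=cv2.cvtColor(d['im'],cv2.COLOR_RGB2HSV)
m=(hsv[...,1]>120)&(hsv[...,0]>5)&(hsv[...,0]<28)&(W[...,2]>.024)&(W[...,2]<.045)
m=cv2.morphologyEx(m.astype(np.uint8),cv2.MORPH_CLOSE,np.ones((3,3)));m[:, :][200:]=0
n,l,st,c=cv2.connectedComponentsWithStats(m)
for i in range(1,n):
    if st[i,4]<100: continue
    v,u=np.nonzero(l==i);P=np.array([plane(s,a,b,.032) for a,b in zip(u,v)])[:,:2]
    r=cv2.minAreaRect((P*1000).astype(np.float32));b=cv2.boxPoints(r);z=W[...,2][l==i]
    # long axis
    e=b[1]-b[0];f=b[2]-b[1];L=e if np.hypot(*e)>np.hypot(*f) else f
    a=np.degrees(np.arctan2(L[1],L[0]));a=(a+90)%180-90
    print(st[i,4],'c',np.round(r[0],1),'size',np.round(sorted(r[1]),1),'ang',round(a,1),'z',np.median(z).round(3),'x',P[:,0].min().round(4),P[:,0].max().round(4))
    if st[i,4]: 
        sel=P[:,0]<(P[:,0].min()+.055); print('   near part c',P[sel].mean(0).round(4))
# well walls: rim points
for row in(80,):print([ (u,W[row,u].round(3).tolist()) for u in list(range(86,108,4))+list(range(396,424,4))])
for y in (100,250,380): print([(v,W[v,y].round(3).tolist()) for v in range(0,14,3)],[(v,W[v,y].round(3).tolist()) for v in range(128,146,3)])
E
```

```text
1497 c [ 541.1 -130.5] size [25.3 97.6] ang 0.9 z nan x 0.4924 0.5899
   near part c [ 0.5203 -0.1308]
1894 c [539.1 -80.1] size [24.9 98. ] ang 1.9 z nan x 0.4899 0.5878
   near part c [ 0.5182 -0.0807]
1732 c [522.8  83.5] size [23.9 98. ] ang -0.4 z nan x 0.4738 0.5719
   near part c [0.5022 0.0835]
1088 c [535.5 -27.1] size [23.6 60.3] ang -2.7 z nan x 0.505 0.5659
   near part c [ 0.5333 -0.0271]
1091 c [528.8 134. ] size [24.8 60. ] ang 2.4 z nan x 0.4988 0.5591
   near part c [0.527  0.1337]
[(86, [0.533, 0.215, -0.0]), (90, [0.533, 0.209, 0.001]), (94, [0.531, 0.181, 0.046]), (98, [0.532, 0.181, 0.037]), (102, [0.532, 0.181, 0.028]), (106, [0.532, 0.181, 0.017]), (396, [0.534, -0.18, 0.004]), (400, [0.533, -0.181, 0.014]), (404, [0.533, -0.18, 0.026]), (408, [0.533, -0.181, 0.035]), (412, [0.532, -0.18, 0.046]), (416, [0.532, -0.184, 0.048]), (420, [0.534, -0.212, 0.001])]
[(0, [0.61, 0.161, 0.051]), (3, [0.608, 0.162, 0.05]), (6, [nan, nan, nan]), (9, [0.605, 0.168, 0.038]), (12, [0.605, 0.175, 0.024])] [(128, [0.478, 0.182, 0.048]), (131, [0.474, 0.182, 0.049]), (134, [0.47, 0.183, 0.047]), (137, [0.467, 0.183, 0.049]), (140, [0.457, 0.207, 0.0]), (143, [0.46, 0.185, 0.047])]
[(0, [0.61, 0.004, 0.053]), (3, [0.608, 0.004, 0.051]), (6, [0.606, 0.004, 0.048]), (9, [0.604, 0.004, 0.041]), (12, [0.605, 0.004, 0.027])] [(128, [0.474, 0.005, 0.004]), (131, [0.47, 0.005, 0.003]), (134, [0.466, 0.005, 0.004]), (137, [0.463, 0.005, 0.01]), (140, [0.462, 0.004, 0.038]), (143, [0.46, 0.004, 0.048])]
[(0, [0.61, -0.131, 0.054]), (3, [0.608, -0.133, 0.051]), (6, [0.605, -0.133, 0.05]), (9, [0.604, -0.136, 0.044]), (12, [0.604, -0.141, 0.031])] [(128, [0.474, -0.167, 0.003]), (131, [0.47, -0.167, 0.004]), (134, [0.466, -0.168, 0.003]), (137, [0.462, -0.169, 0.002]), (140, [0.462, -0.158, 0.031]), (143, [0.461, -0.152, 0.048])]
```

Request:
step_arm:
  commands:
    - {"dp":[-0.25,0.9,0],"turn":0}
    - {"dp":[-0.25,0.9,0],"turn":0}
    - {"dp":[-0.25,0.9,0],"turn":0}
    - {"dp":[-0.25,0.9,0],"turn":0}
    - {"dp":[-0.25,0.9,0],"turn":0}
    - {"dp":[-0.25,0.9,0],"turn":0}
    - {"dp":[-0.25,0.9,0],"turn":0}
    - {"dp":[-0.25,0.9,0],"turn":0}
    - {"dp":[0,0,0],"turn":0}
    - {"dp":[0,0,0],"turn":0}
  grip: 1

```text
time_s: 9.95
tool_pos: [0.3406, -0.3615, 0.4512]
orientation: [-180.0, 0.1, 0.1]
wrist_force: [1.2, 0.5, -0.9]
width: 1.002
grasp_force: 0.0
```

```bash
cat >> h.py <<'E'
def rimfit(s,near,pink,H):
    """rim rectangle of tray/pan near a point: (centre mm, size, yaw of short side)"""
    W=cloud(s);hsv=cv2.cvtColor(s['image'],cv2.COLOR_RGB2HSV)
    m=(abs(W[...,2]-H)<(.006 if H<.03 else .008))&(np.hypot(W[...,0]-near[0],W[...,1]-near[1])<.16)
    if pink: m&=(hsv[...,1]>60)&((hsv[...,0]>160)|(hsv[...,0]<5))
    m=cv2.morphologyEx(m.astype(np.uint8),cv2.MORPH_CLOSE,np.ones((3,3)))
    n,l,st,c=cv2.connectedComponentsWithStats(m);out=[]
    for i in range(1,n):
        if st[i,4]<60: continue
        v,u=np.nonzero(l==i);P=np.array([plane(s,a,b,H) for a,b in zip(u,v)])[:,:2]
        r=cv2.minAreaRect((P*1000).astype(np.float32));b=cv2.boxPoints(r);e=b[1]-b[0];f=b[2]-b[1]
        S=e if np.hypot(*e)<np.hypot(*f) else f
        out.append((st[i,4],np.round(r[0],1),np.round(sorted(r[1]),1),round((np.degrees(np.arctan2(S[1],S[0]))+90)%180-90,1)))
    return out
E
python3 - <<'E'
from h import *
s=snap('wrist');save(s,'w4.png');print(observe()['tool_pos'])
for o in rimfit(s,(.455,-.362),1,.02):print('tray wrist',o)
s=snap('top')
for o in rimfit(s,(.455,-.362),1,.02):print('tray top',o)
for o in rimfit(s,(.425,.347),0,.045):print('pan top',o)
E
```

```text
[ 0.34066068 -0.36102272  0.45153494]
tray wrist (np.int32(1632), array([ 457.3, -358. ]), array([139.1, 177.7]), np.float32(6.9))
tray wrist (np.int32(181), array([ 318. , -292.5]), array([17.3, 53.5]), np.float32(-47.0))
pan top (np.int32(331), array([426.1, 343.1]), array([140.7, 181.1]), np.float32(5.2))
```

View pics/w4.png

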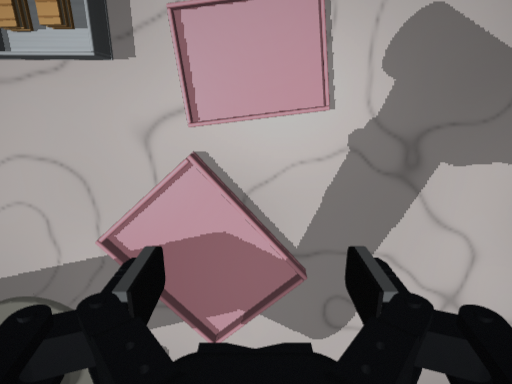

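The tray is at (248,60), whole in view, empty, and tilted about 7°. The decoy is below it.

Request:
step_arm:
  commands:
    - {"dp":[0.66,-0.93,0],"turn":-0.18}
    - {"dp":[0.66,-0.93,0],"turn":0}
    - {"dp":[0.66,-0.93,0],"turn":0}
    - {"dp":[0.66,-0.93,0],"turn":0}
    - {"dp":[0.66,-0.93,0],"turn":0}
    - {"dp":[0.66,-0.93,0],"turn":0}
    - {"dp":[0,0,0.95],"turn":0}
    - {"dp":[0,0,0.95],"turn":0}
    - {"dp":[0,0,0.95],"turn":0}
    - {"dp":[0,0,0.95],"turn":0}
    - {"dp":[0,0,0],"turn":0}
    - {"dp":[0,0,0],"turn":0}
  grip: 0.41

```text
time_s: 11.55
tool_pos: [0.531, -0.076, 0.2642]
orientation: [180.0, -0.2, 2.0]
wrist_force: [0.3, 0.9, -0.0]
width: 0.407
grasp_force: 0.0
```

Request:
step_arm:
  commands:
    - {"dp":[0.16,0.09,0],"turn":0}
    - {"dp":[0,0,0.6],"turn":0}
    - {"dp":[0,0,0.6],"turn":0}
    - {"dp":[0,0,0.46],"turn":0}
    - {"dp":[0,0,0],"turn":0}
    - {"dp":[0,0,0],"turn":0}

```text
time_s: 12.3
tool_pos: [0.5393, -0.0809, 0.1819]
orientation: [180.0, -0.2, 2.0]
wrist_force: [-5.3, 1.6, 10.7]
width: 0.409
grasp_force: 5.4
```

Request:
step_arm:
  commands:
    - {"dp":[0,0,0],"turn":0}
    - {"dp":[0,0,0],"turn":0}
    - {"dp":[0,0,0],"turn":0}
    - {"dp":[0,0,0],"turn":0}
  grip: 0

```text
time_s: 12.8
tool_pos: [0.5403, -0.0805, 0.1824]
orientation: [-180.0, -0.4, 2.0]
wrist_force: [-1.4, 2.9, 10.1]
width: 0.266
grasp_force: 60.4
```

Request:
step_arm:
  commands:
    - {"dp":[0,0,-0.4],"turn":0}
    - {"dp":[0,0,-0.9],"turn":0}
    - {"dp":[0,0,-0.9],"turn":0}
    - {"dp":[-0.38,0.94,0],"turn":0}
    - {"dp":[-0.38,0.94,0],"turn":0}
    - {"dp":[-0.38,0.94,0],"turn":0}
    - {"dp":[-0.38,0.94,0],"turn":0}
    - {"dp":[-0.38,0.94,0],"turn":0}
    - {"dp":[0,0,0],"turn":-0.49}
    - {"dp":[0,0,0],"turn":0}
    - {"dp":[0,0,0],"turn":0}

```text
time_s: 14.18
tool_pos: [0.4516, -0.3187, 0.2897]
orientation: [180.0, -0.1, 6.8]
wrist_force: [0.6, -0.8, 0.3]
width: 0.27
grasp_force: 59.0
```

```bash
cat >> h.py <<'E'
def go(target,yaw):
    o=observe();p=o['tool_pos'];y=np.radians(o['orientation'][2]);dx,dy,dz=np.array(target)-p
    print('at',p.round(4),'yaw',round(o['orientation'][2],2),'w',round(o['width'],3),'f',round(o['grasp_force'],1),'t',o['time_s'])
    print('units x %.2f y %.2f z %.2f turn %.2f'%((dx*np.cos(y)+dy*np.sin(y))/.05,(dx*np.sin(y)-dy*np.cos(y))/.05,-dz/.05,-(yaw-o['orientation'][2])/10))
def pinkc(s,near,H=.02):
    "centre of a pink blob in the top view, for spotting a shift"
    hsv=cv2.cvtColor(s['image'],cv2.COLOR_RGB2HSV);m=((hsv[...,1]>60)&((hsv[...,0]>160)|(hsv[...,0]<5))).astype(np.uint8)
    n,l,st,c=cv2.connectedComponentsWithStats(m)
    for i in range(1,n):
        if st[i,4]>300:
            q=plane(s,*c[i],H)
            if np.hypot(q[0]-near[0],q[1]-near[1])<.1: print('pink',st[i,4],q.round(4))
E
python3 - <<'E'
from h import *
go((.4532,-.3183,.184),6.9)
s=snap('top');pinkc(s,(.457,-.358))
s=snap('scene');pinkc(s,(.457,-.358))
for o in rimfit(snap('wrist'),(.455,-.362),1,.02):print('tray wrist',o)
d=np.load('t1.npz');pinkc(dict(image=d['im'],K=d['K'],R=d['R'],t=d['t']),(.457,-.358))
E
```

```text
at [ 0.4516 -0.3187  0.2897] yaw 6.78 w 0.27 f 59.0 t 14.175
units x 0.03 y -0.00 z 2.11 turn -0.01
pink 947 [ 0.4173 -0.367   0.02  ]
pink 1909 [ 0.4677 -0.343   0.02  ]
tray wrist (np.int32(4065), array([ 457.5, -357.7]), array([138.1, 178. ]), np.float32(6.8))
tray wrist (np.int32(102), array([ 312.4, -307.1]), array([ 7.5, 20.4]), np.float32(-84.6))
pink 2396 [ 0.4542 -0.3543  0.02  ]
```

Request:
step_arm:
  commands:
    - {"dp":[0.03,0,0.8],"turn":0}
    - {"dp":[0,0,0.8],"turn":0}
    - {"dp":[0,0,0.4],"turn":0}
    - {"dp":[0,0,0.09],"turn":0}
    - {"dp":[0,0,0],"turn":0}
    - {"dp":[0,0,0],"turn":0}

```text
time_s: 15.08
tool_pos: [0.4532, -0.3187, 0.1855]
orientation: [179.9, -0.1, 6.9]
wrist_force: [0.2, -0.3, 1.0]
width: 0.269
grasp_force: 59.1
```

Request:
step_arm:
  commands:
    - {"dp":[0,0,0],"turn":0}
    - {"dp":[0,0,0],"turn":0}
    - {"dp":[0,0,-0.3],"turn":0}
    - {"dp":[0,0,-0.9],"turn":0}
    - {"dp":[0,0,-0.9],"turn":0}
    - {"dp":[0,0,-0.9],"turn":0}
    - {"dp":[0,0,0],"turn":0.3}
    - {"dp":[0,0,0],"turn":0}
  grip: 0.42

```text
time_s: 16.08
tool_pos: [0.4525, -0.3186, 0.3357]
orientation: [180.0, -0.1, 3.9]
wrist_force: [0.1, -0.8, -1.2]
width: 0.415
grasp_force: 0.0
```

```bash
python3 - <<'E'
from h import *
s=snap('wrist')
for o in rimfit(s,(.455,-.362),1,.02):print('tray wrist',o)
go((.539,-.0805,.3),2)
W=cloud(s);hsv=cv2.cvtColor(s['image'],cv2.COLOR_RGB2HSV)
m=(hsv[...,1]>120)&(hsv[...,0]>5)&(hsv[...,0]<28)&(W[...,2]>.028);P=W[m];P=P[P[:,1]<-.24]
r=cv2.minAreaRect((P[:,:2]*1000).astype(np.float32));print(r,np.median(P[:,2]))
E
```

```text
tray wrist (np.int32(2898), array([ 457.7, -357.8]), array([138.6, 177.7]), np.float32(7.0))
tray wrist (np.int32(423), array([ 387.6, -323.6]), array([ 7.7, 71.9]), np.float32(6.9))
tray wrist (np.int32(274), array([ 315.6, -299.1]), array([12.8, 45.7]), np.float32(-48.7))
at [ 0.4524 -0.3186  0.3349] yaw 3.89 w 0.419 f 0.0 t 16.125
units x 2.05 y -4.63 z 0.70 turn 0.19
((451.872314453125, -319.76849365234375), (100.59217834472656, 23.320220947265625), 6.607422351837158) 0.03283946091366178
```

Request:
step_arm:
  commands:
    - {"dp":[0,0,0],"turn":0.43}
    - {"dp":[0.15,-0.9,0],"turn":0}
    - {"dp":[0.15,-0.9,0],"turn":0}
    - {"dp":[0.15,-0.9,0],"turn":0}
    - {"dp":[0.15,-0.9,0],"turn":0}
    - {"dp":[0.15,-0.9,0],"turn":0}
    - {"dp":[0.15,-0.9,0],"turn":0}
    - {"dp":[0.15,-0.9,0],"turn":0}
    - {"dp":[0.15,-0.9,0],"turn":0}
    - {"dp":[0.15,-0.84,0],"turn":0}
    - {"dp":[0,0,0.8],"turn":0}
    - {"dp":[0,0,0.8],"turn":0}
    - {"dp":[0,0,0],"turn":0}
    - {"dp":[0,0,0],"turn":0}
  grip: 0.42

```text
time_s: 17.88
tool_pos: [0.524, 0.0828, 0.2559]
orientation: [180.0, -0.1, -0.4]
wrist_force: [0.7, -0.8, 0.8]
width: 0.421
grasp_force: 0.0
```

```bash
cat >> h.py <<'E'
def bars(s,cx=None,zmin=.024,zt=.032):
    W=cloud(s);hsv=cv2.cvtColor(s['image'],cv2.COLOR_RGB2HSV)
    m=(hsv[...,1]>120)&(hsv[...,0]>5)&(hsv[...,0]<28)&(W[...,2]>zmin)&(W[...,2]<zmin+.03)&(abs(W[...,0]-.5)<.15)
    m=cv2.morphologyEx(m.astype(np.uint8),cv2.MORPH_CLOSE,np.ones((3,3)))
    n,l,st,c=cv2.connectedComponentsWithStats(m)
    for i in range(1,n):
        if st[i,4]<150: continue
        v,u=np.nonzero(l==i);P=np.array([plane(s,a,b,zt) for a,b in zip(u,v)])[:,:2]
        r=cv2.minAreaRect((P*1000).astype(np.float32));b=cv2.boxPoints(r);e=b[1]-b[0];f=b[2]-b[1]
        L=e if np.hypot(*e)>np.hypot(*f) else f;a=(np.degrees(np.arctan2(L[1],L[0]))+90)%180-90
        print('bar',st[i,4],np.round(r[0],1),np.round(sorted(r[1]),1),round(a,1),'uv',u.min(),u.max(),v.min(),v.max())
E
python3 - <<'E'
from h import *
go((.5228,.0835,.193),-.4); bars(snap('wrist'))
E
```

```text
at [0.524  0.0828 0.2559] yaw -0.43 w 0.421 f 0.0 t 17.875
units x -0.02 y -0.01 z 1.26 turn -0.00
bar 4958 [523.6  84.3] [ 23.5 100.2] -0.4 uv 233 269 140 281
bar 3668 [536.3 -26.2] [26.8 62.4] -2.9 uv 393 450 148 240
bar 3271 [529.9 134.5] [24.8 62.6] 2.3 uv 151 197 160 250
```

Request:
step_arm:
  commands:
    - {"dp":[0,-0.02,0.6],"turn":0}
    - {"dp":[0,0,0.4],"turn":0}
    - {"dp":[0,0,0.26],"turn":0}
    - {"dp":[0,0,0],"turn":0}
    - {"dp":[0,0,0],"turn":0}

```text
time_s: 18.55
tool_pos: [0.524, 0.0839, 0.1926]
orientation: [-180.0, -0.1, -0.5]
wrist_force: [0.4, -0.4, -0.5]
width: 0.419
grasp_force: 0.0
```

Request:
step_arm:
  commands:
    - {"dp":[0,0,0],"turn":0}
    - {"dp":[0,0,0],"turn":0}
    - {"dp":[0,0,0],"turn":0}
    - {"dp":[0,0,0],"turn":0}
  grip: 0

```text
time_s: 19.05
tool_pos: [0.5239, 0.084, 0.1927]
orientation: [-180.0, -0.1, -0.4]
wrist_force: [-1.7, -0.7, 6.3]
width: 0.26
grasp_force: 60.3
```

Request:
step_arm:
  commands:
    - {"dp":[0,0,-0.5],"turn":0}
    - {"dp":[0,0,-0.9],"turn":0}
    - {"dp":[0,0,-0.9],"turn":0}
    - {"dp":[-0.11,0.96,0],"turn":0}
    - {"dp":[-0.11,0.96,0],"turn":0}
    - {"dp":[-0.11,0.96,0],"turn":0}
    - {"dp":[-0.11,0.96,0],"turn":0}
    - {"dp":[-0.11,0.96,0],"turn":0}
    - {"dp":[-0.11,0.96,0],"turn":0}
    - {"dp":[-0.11,0.96,0],"turn":0}
    - {"dp":[-0.11,0.96,0],"turn":0}
    - {"dp":[-0.11,0.96,0],"turn":0}
    - {"dp":[-0.11,0.96,0],"turn":0}
    - {"dp":[0,0,0],"turn":-0.73}
    - {"dp":[0,0,0],"turn":0}
    - {"dp":[0,0,0],"turn":0}

```text
time_s: 21.05
tool_pos: [0.4646, -0.3953, 0.3066]
orientation: [-180.0, -0.0, 6.7]
wrist_force: [-0.2, -0.0, -0.1]
width: 0.263
grasp_force: 59.6
```

```bash
python3 - <<'E'
from h import *
go((.4628,-.3977,.195),6.9)
s=snap('wrist');bars(s);bars(s,zmin=.08,zt=.12)
for o in rimfit(s,(.455,-.362),1,.02):print('tray wrist',o)
E
```

```text
at [ 0.4646 -0.3953  0.3066] yaw 6.74 w 0.263 f 59.6 t 21.05
units x -0.04 y 0.04 z 2.23 turn -0.02
bar 3519 [ 452.4 -320.1] [ 25.  100.2] 6.5 uv 141 180 134 250
tray wrist (np.int32(3342), array([ 457.6, -358.3]), array([138.7, 177.7]), np.float32(6.9))
```

Request:
step_arm:
  commands:
    - {"dp":[-0.04,0.04,0.8],"turn":0}
    - {"dp":[0,0,0.8],"turn":0}
    - {"dp":[0,0,0.5],"turn":0}
    - {"dp":[0,0,0.13],"turn":0}
    - {"dp":[0,0,0],"turn":0}
    - {"dp":[0,0,0],"turn":0}

```text
time_s: 21.85
tool_pos: [0.4634, -0.3981, 0.1962]
orientation: [179.9, -0.1, 6.8]
wrist_force: [-0.1, 0.3, -1.0]
width: 0.256
grasp_force: 59.6
```

Request:
step_arm:
  commands:
    - {"dp":[0,0,0],"turn":0}
    - {"dp":[0,0,0],"turn":0}
    - {"dp":[0,0,-0.3],"turn":0}
    - {"dp":[0,0,-0.9],"turn":0}
    - {"dp":[0,0,-0.9],"turn":0}
    - {"dp":[0,0,-0.7],"turn":0}
    - {"dp":[0,0,0],"turn":0.7}
    - {"dp":[0,0,0],"turn":0}
  grip: 0.42

```text
time_s: 22.85
tool_pos: [0.4626, -0.398, 0.3362]
orientation: [180.0, -0.1, -0.1]
wrist_force: [0.2, -0.2, 0.0]
width: 0.419
grasp_force: 0.0
```

```bash
python3 - <<'E'
from h import *
go((.522,-.131,.182),.9)
s=snap('wrist');bars(s)
for o in rimfit(s,(.455,-.362),1,.02):print('tray wrist',o)
E
```

```text
at [ 0.4626 -0.398   0.3362] yaw -0.12 w 0.419 f 0.0 t 22.85
units x 1.18 y -5.34 z 3.08 turn -0.10
bar 2727 [ 462.8 -399.2] [ 23.4 100.6] 6.6 uv 236 272 125 233
bar 2780 [ 452.3 -320.2] [ 24.8 100.5] 6.6 uv 146 191 138 243
tray wrist (np.int32(2679), array([ 457.8, -358.3]), array([138.5, 177.6]), np.float32(7.0))
tray wrist (np.int32(375), array([ 396.6, -398.6]), array([ 6.9, 72.6]), np.float32(7.1))
```

Request:
step_arm:
  commands:
    - {"dp":[0.19,-0.89,0],"turn":0}
    - {"dp":[0.19,-0.89,0],"turn":0}
    - {"dp":[0.19,-0.89,0],"turn":0}
    - {"dp":[0.19,-0.89,0],"turn":0}
    - {"dp":[0.19,-0.89,0],"turn":0}
    - {"dp":[0.19,-0.89,0],"turn":0}
    - {"dp":[0,0,0.8],"turn":-0.1}
    - {"dp":[0,0,0.8],"turn":0}
    - {"dp":[0,0,0],"turn":0}
    - {"dp":[0,0,0],"turn":0}
  grip: 0.42

```text
time_s: 24.15
tool_pos: [0.5212, -0.1314, 0.2564]
orientation: [179.9, -0.1, 0.9]
wrist_force: [0.3, -1.3, 0.5]
width: 0.419
grasp_force: 0.0
```

```bash
python3 - <<'E'
from h import *
go((.520,-.131,.182),.9); s=snap('wrist');bars(s);save(s,'w5.png')
E
```

```text
at [ 0.5212 -0.1314  0.2564] yaw 0.9 w 0.419 f 0.0 t 24.15
units x -0.02 y -0.01 z 1.49 turn 0.00
bar 4020 [ 542.1 -131.6] [23.2 99.1] 0.9 uv 236 273 105 253
bar 2747 [536.3 -28.7] [26.  62.6] -3.1 uv 73 118 143 235
bar 2713 [ 450.8 -310.8] [ 22.5 104.1] 14.6 uv 481 511 243 360
```

View pics/w5.png

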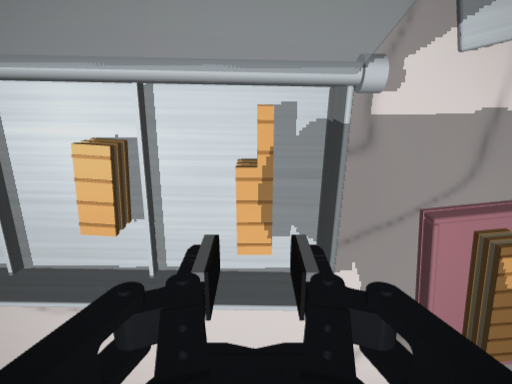

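The chipped bar's wide part sits at (254,210) between the fingers, with the strip at (265,130). Go down and grip.

Request:
step_arm:
  commands:
    - {"dp":[0,0,0.6],"turn":0}
    - {"dp":[0,0,0.5],"turn":0}
    - {"dp":[0,0,0.36],"turn":0}
    - {"dp":[0,0,0],"turn":0}
    - {"dp":[0,0,0],"turn":0}

```text
time_s: 24.82
tool_pos: [0.5214, -0.1313, 0.1837]
orientation: [180.0, -0.2, 0.9]
wrist_force: [0.6, -0.5, 0.4]
width: 0.417
grasp_force: 0.0
```

Request:
step_arm:
  commands:
    - {"dp":[0,0,0],"turn":0}
    - {"dp":[0,0,0],"turn":0}
    - {"dp":[0,0,0],"turn":0}
    - {"dp":[0,0,0],"turn":0}
  grip: 0

```text
time_s: 25.32
tool_pos: [0.5213, -0.1312, 0.1837]
orientation: [180.0, -0.2, 0.9]
wrist_force: [-0.1, 1.2, 6.8]
width: 0.272
grasp_force: 60.4
```

Request:
step_arm:
  commands:
    - {"dp":[0,0,-0.5],"turn":0}
    - {"dp":[0,0,-0.9],"turn":0}
    - {"dp":[0,0,-0.9],"turn":0}
    - {"dp":[0,0,-0.5],"turn":0}
    - {"dp":[-0.23,-0.95,0],"turn":0}
    - {"dp":[-0.23,-0.95,0],"turn":0}
    - {"dp":[-0.23,-0.95,0],"turn":0}
    - {"dp":[-0.23,-0.95,0],"turn":0}
    - {"dp":[-0.23,-0.95,0],"turn":0}
    - {"dp":[-0.23,-0.95,0],"turn":0}
    - {"dp":[-0.23,-0.95,0],"turn":0}
    - {"dp":[-0.23,-0.95,0],"turn":0}
    - {"dp":[-0.23,-0.95,0],"turn":0}
    - {"dp":[0,0,0],"turn":-0.43}
    - {"dp":[0,0,0],"turn":0}
    - {"dp":[0,0,0],"turn":0}

```text
time_s: 27.32
tool_pos: [0.4109, 0.2943, 0.3222]
orientation: [-180.0, -0.0, 5.0]
wrist_force: [0.8, -0.5, 0.0]
width: 0.266
grasp_force: 59.5
```

```bash
python3 - <<'E'
from h import *
go((.4092,.2963,.187),5.2)
s=snap('wrist');save(s,'w6.png');bars(s)
for o in rimfit(s,(.426,.343),0,.045):print('pan wrist',o)
for o in rimfit(snap('top'),(.426,.343),0,.045):print('pan top',o)
E
```

```text
at [0.4109 0.2943 0.3222] yaw 5.02 w 0.266 f 59.5 t 27.325
units x -0.03 y -0.04 z 2.70 turn -0.02
bar 2994 [528.6 136.6] [27.1 61.3] 2.3 uv 446 499 12 99
pan wrist (np.int32(4880), array([428.1, 342.5]), array([138.5, 179.1]), np.float32(5.0))
pan top (np.int32(210), array([426.1, 342.9]), array([141.2, 180.9]), np.float32(4.9))
```

View pics/w6.png

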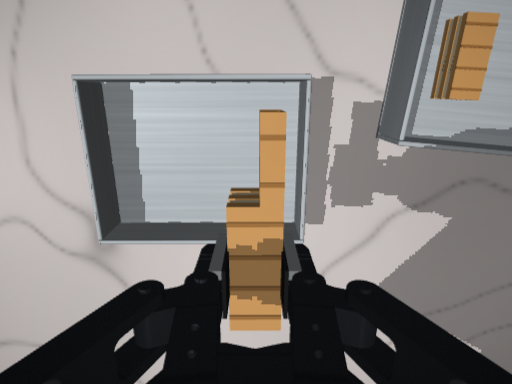

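The pan at (200,158) is empty, and the chipped bar held at (255,225) lines up with the pan's right half. Lower it.

Request:
step_arm:
  commands:
    - {"dp":[0,-0.04,0.8],"turn":0}
    - {"dp":[0,0,0.8],"turn":0}
    - {"dp":[0,0,0.7],"turn":0}
    - {"dp":[0,0,0.4],"turn":0}
    - {"dp":[0,0,0],"turn":0}
    - {"dp":[0,0,0],"turn":0}

```text
time_s: 28.18
tool_pos: [0.4109, 0.2967, 0.1874]
orientation: [-180.0, -0.0, 5.1]
wrist_force: [0.8, -0.2, -0.2]
width: 0.267
grasp_force: 59.5
```

Request:
step_arm:
  commands:
    - {"dp":[0,0,0],"turn":0}
    - {"dp":[0,0,0],"turn":0}
    - {"dp":[0,0,-0.3],"turn":0}
    - {"dp":[0,0,-0.9],"turn":0}
    - {"dp":[0,0,-0.9],"turn":0}
    - {"dp":[0,0,-0.7],"turn":0}
    - {"dp":[0,0,0],"turn":0.28}
    - {"dp":[0,0,0],"turn":0}
  grip: 0.38

```text
time_s: 29.18
tool_pos: [0.4105, 0.2967, 0.3273]
orientation: [-180.0, -0.0, 2.3]
wrist_force: [-0.4, -0.3, 0.1]
width: 0.381
grasp_force: 0.0
```

```bash
python3 - <<'E'
from h import *
go((.5295,.1355,.182),2.3)
s=snap('wrist');bars(s)
for o in rimfit(s,(.426,.343),0,.045):print('pan wrist',o)
E
```

```text
at [0.4105 0.2967 0.3273] yaw 2.35 w 0.381 f 0.0 t 29.175
units x 2.25 y 3.32 z 2.91 turn 0.00
bar 2948 [528.6 136.6] [27.1 60.5] 2.5 uv 442 491 3 88
bar 2269 [431.1 298.2] [23.  99.1] 5.7 uv 240 269 102 215
pan wrist (np.int32(4994), array([428.3, 342.5]), array([139.1, 179. ]), np.float32(5.1))
```

Request:
step_arm:
  commands:
    - {"dp":[0.56,0.83,0],"turn":0}
    - {"dp":[0.56,0.83,0],"turn":0}
    - {"dp":[0.56,0.83,0],"turn":0}
    - {"dp":[0.57,0.85,0],"turn":0}
    - {"dp":[0,0,0.8],"turn":0}
    - {"dp":[0,0,0.7],"turn":0}
    - {"dp":[0,0,0],"turn":0}
    - {"dp":[0,0,0],"turn":0}
  grip: 0.42

```text
time_s: 30.22
tool_pos: [0.5304, 0.1348, 0.2532]
orientation: [180.0, -0.1, 2.4]
wrist_force: [0.0, -0.2, -0.0]
width: 0.417
grasp_force: 0.0
```

```bash
python3 - <<'E'
from h import *
go((.5295,.1343,.182),2.3); bars(snap('wrist'))
E
```

```text
at [0.5304 0.1348 0.2532] yaw 2.4 w 0.417 f 0.0 t 30.225
units x -0.02 y 0.01 z 1.42 turn 0.01
bar 3113 [529.9 135. ] [23.2 62. ] 2.5 uv 235 271 171 259
bar 3027 [536.3 -25.4] [28.4 62.8] -2.9 uv 465 511 170 261
bar 1924 [448.  297.7] [28.6 71.5] 5.6 uv 10 50 269 353
```

Request:
step_arm:
  commands:
    - {"dp":[0,0,0.6],"turn":0}
    - {"dp":[0,0,0.5],"turn":0}
    - {"dp":[0,0,0.3],"turn":0}
    - {"dp":[0,0,0],"turn":0}
    - {"dp":[0,0,0],"turn":0}

```text
time_s: 30.9
tool_pos: [0.5305, 0.1348, 0.1832]
orientation: [-180.0, -0.1, 2.4]
wrist_force: [-1.2, -0.1, -0.3]
width: 0.421
grasp_force: 0.0
```

Request:
step_arm:
  commands:
    - {"dp":[0,0,0],"turn":0}
    - {"dp":[0,0,0],"turn":0}
    - {"dp":[0,0,0],"turn":0}
    - {"dp":[0,0,0],"turn":0}
  grip: 0

```text
time_s: 31.4
tool_pos: [0.5305, 0.1348, 0.1834]
orientation: [-179.9, -0.2, 2.4]
wrist_force: [-0.7, -0.2, 6.4]
width: 0.271
grasp_force: 60.5
```

Request:
step_arm:
  commands:
    - {"dp":[0,0,-0.5],"turn":0}
    - {"dp":[0,0,-0.9],"turn":0}
    - {"dp":[0,0,-0.9],"turn":0}
    - {"dp":[0,0,-0.5],"turn":0}
    - {"dp":[-0.32,-0.86,0],"turn":0}
    - {"dp":[-0.32,-0.86,0],"turn":0}
    - {"dp":[-0.32,-0.86,0],"turn":0}
    - {"dp":[-0.32,-0.86,0],"turn":0}
    - {"dp":[-0.32,-0.86,0],"turn":0}
    - {"dp":[-0.32,-0.88,0],"turn":0}
    - {"dp":[0,0,0],"turn":-0.27}
    - {"dp":[0,0,0],"turn":0}
    - {"dp":[0,0,0],"turn":0}

```text
time_s: 33.02
tool_pos: [0.4235, 0.3889, 0.322]
orientation: [-180.0, 0.0, 5.0]
wrist_force: [-0.7, 0.4, -0.3]
width: 0.264
grasp_force: 59.8
```

```bash
python3 - <<'E'
from h import *
go((.4237,.3903,.187),5.1)
s=snap('wrist');bars(s)
for o in rimfit(s,(.426,.343),0,.045):print('pan wrist',o)
for o in rimfit(snap('top'),(.426,.343),0,.045):print('pan top',o)
E
```

```text
at [0.4235 0.3889 0.322 ] yaw 4.95 w 0.264 f 59.8 t 33.025
units x 0.01 y -0.03 z 2.70 turn -0.01
bar 2473 [431.5 299.2] [25.2 99.3] 5.6 uv 340 377 128 238
pan wrist (np.int32(4255), array([428.4, 343. ]), array([139.4, 179. ]), np.float32(5.1))
pan top (np.int32(273), array([426.2, 342.9]), array([141. , 181.1]), np.float32(5.0))
```

Request:
step_arm:
  commands:
    - {"dp":[0,-0.02,0.8],"turn":0}
    - {"dp":[0,0,0.8],"turn":0}
    - {"dp":[0,0,0.7],"turn":0}
    - {"dp":[0,0,0.4],"turn":0}
    - {"dp":[0,0,0],"turn":0}
    - {"dp":[0,0,0],"turn":0}

```text
time_s: 33.88
tool_pos: [0.4237, 0.3905, 0.188]
orientation: [-179.9, -0.1, 5.0]
wrist_force: [-0.0, 0.7, 1.1]
width: 0.265
grasp_force: 60.9
```

Request:
step_arm:
  commands:
    - {"dp":[0,0,0],"turn":0}
    - {"dp":[0,0,0],"turn":0}
    - {"dp":[0,0,-0.3],"turn":0}
    - {"dp":[0,0,-0.9],"turn":0}
    - {"dp":[0,0,-0.9],"turn":0}
    - {"dp":[0,0,-0.7],"turn":0}
    - {"dp":[0,0,0],"turn":0.8}
    - {"dp":[0,0,0],"turn":0}
  grip: 0.38

```text
time_s: 34.88
tool_pos: [0.4232, 0.3903, 0.3283]
orientation: [-179.9, -0.0, -2.9]
wrist_force: [0.1, -0.7, -0.0]
width: 0.381
grasp_force: 0.0
```

```bash
python3 - <<'E'
from h import *
go((.5363,-.0268,.193),-2.9)
bars(snap('wrist'))
E
```

```text
at [0.4232 0.3903 0.3283] yaw -2.9 w 0.381 f 0.0 t 34.875
units x 2.68 y 8.22 z 2.71 turn -0.00
bar 2449 [431.5 299.2] [ 25.1 100.1] 5.6 uv 343 374 111 224
bar 1767 [422.9 389. ] [23.3 62.5] 5.0 uv 238 273 149 218
```

Request:
step_arm:
  commands:
    - {"dp":[0.29,0.91,0],"turn":0}
    - {"dp":[0.29,0.91,0],"turn":0}
    - {"dp":[0.3,0.91,0],"turn":0}
    - {"dp":[0.3,0.91,0],"turn":0}
    - {"dp":[0.3,0.91,0],"turn":0}
    - {"dp":[0.3,0.91,0],"turn":0}
    - {"dp":[0.3,0.91,0],"turn":0}
    - {"dp":[0.3,0.91,0],"turn":0}
    - {"dp":[0.3,0.94,0],"turn":0}
    - {"dp":[0,0,0.8],"turn":0}
    - {"dp":[0,0,0.7],"turn":0}
    - {"dp":[0,0,0],"turn":0}
    - {"dp":[0,0,0],"turn":0}
  grip: 0.42

```text
time_s: 36.55
tool_pos: [0.5365, -0.0269, 0.2534]
orientation: [180.0, -0.1, -2.9]
wrist_force: [0.4, -0.3, 0.3]
width: 0.419
grasp_force: 0.0
```

```bash
python3 - <<'E'
from h import *
go((.5363,-.0268,.193),-2.9)
bars(snap('wrist'))
E
```

```text
at [ 0.5365 -0.0269  0.2534] yaw -2.86 w 0.419 f 0.0 t 36.55
units x -0.00 y -0.00 z 1.21 turn 0.00
bar 3099 [536.7 -27.5] [23.1 62. ] -3.0 uv 237 273 170 258
```

Request:
step_arm:
  commands:
    - {"dp":[0,0,0.6],"turn":0}
    - {"dp":[0,0,0.4],"turn":0}
    - {"dp":[0,0,0.2],"turn":0}
    - {"dp":[0,0,0],"turn":0}
    - {"dp":[0,0,0],"turn":0}

```text
time_s: 37.22
tool_pos: [0.5364, -0.0269, 0.1932]
orientation: [-180.0, -0.1, -2.9]
wrist_force: [-0.9, 0.0, 0.3]
width: 0.418
grasp_force: 0.0
```

Request:
step_arm:
  commands:
    - {"dp":[0,0,0],"turn":0}
    - {"dp":[0,0,0],"turn":0}
    - {"dp":[0,0,0],"turn":0}
    - {"dp":[0,0,0],"turn":0}
  grip: 0

```text
time_s: 37.72
tool_pos: [0.5364, -0.0269, 0.1932]
orientation: [-180.0, -0.1, -2.9]
wrist_force: [-1.8, 0.6, 6.1]
width: 0.265
grasp_force: 60.2
```

Request:
step_arm:
  commands:
    - {"dp":[0,0,-0.5],"turn":0}
    - {"dp":[0,0,-0.9],"turn":0}
    - {"dp":[0,0,-0.9],"turn":0}
    - {"dp":[0,0,-0.3],"turn":0}
    - {"dp":[-0.32,-0.91,0],"turn":0}
    - {"dp":[-0.32,-0.91,0],"turn":0}
    - {"dp":[-0.32,-0.91,0],"turn":0}
    - {"dp":[-0.32,-0.91,0],"turn":0}
    - {"dp":[-0.32,-0.91,0],"turn":0}
    - {"dp":[-0.32,-0.91,0],"turn":0}
    - {"dp":[-0.32,-0.91,0],"turn":0}
    - {"dp":[-0.3,-0.94,0],"turn":0}
    - {"dp":[0,0,0],"turn":-0.8}
    - {"dp":[0,0,0],"turn":0}
    - {"dp":[0,0,0],"turn":0}

```text
time_s: 39.6
tool_pos: [0.428, 0.3441, 0.3216]
orientation: [180.0, 0.0, 4.9]
wrist_force: [0.7, -0.8, -1.4]
width: 0.259
grasp_force: 59.4
```

```bash
python3 - <<'E'
from h import *
go((.428,.3443,.197),5.1)
s=snap('wrist');bars(s)
for o in rimfit(s,(.426,.343),0,.045):print('pan wrist',o)
E
```

```text
at [0.428  0.3441 0.3216] yaw 4.85 w 0.259 f 59.4 t 39.6
units x 0.00 y -0.00 z 2.49 turn -0.02
bar 2391 [431.5 299. ] [24.4 99.9] 5.6 uv 291 322 128 239
bar 1957 [422.9 388.5] [24.4 62.5] 5.0 uv 186 217 152 221
pan wrist (np.int32(4269), array([428.5, 342.8]), array([139.3, 178.9]), np.float32(5.1))
```

Request:
step_arm:
  commands:
    - {"dp":[0,0.01,0.8],"turn":0}
    - {"dp":[0,0,0.8],"turn":0}
    - {"dp":[0,0,0.5],"turn":0}
    - {"dp":[0,0,0.38],"turn":0}
    - {"dp":[0,0,0],"turn":0}
    - {"dp":[0,0,0],"turn":0}

```text
time_s: 40.4
tool_pos: [0.4284, 0.3441, 0.1989]
orientation: [-180.0, -0.1, 5.0]
wrist_force: [-0.4, -0.1, -0.1]
width: 0.262
grasp_force: 59.4
```

Request:
step_arm:
  commands:
    - {"dp":[0,0,0],"turn":0}
    - {"dp":[0,0,0],"turn":0}
    - {"dp":[0,0,-0.3],"turn":0}
    - {"dp":[0,0,-0.9],"turn":0}
    - {"dp":[0,0,-0.9],"turn":0}
    - {"dp":[0,0,-0.9],"turn":0}
    - {"dp":[0,0,-0.9],"turn":0.5}
    - {"dp":[0,0,-0.9],"turn":0}
    - {"dp":[0,0,0],"turn":0}
  grip: 0.34

```text
time_s: 41.52
tool_pos: [0.4282, 0.3438, 0.4436]
orientation: [-179.6, -0.4, 0.0]
wrist_force: [-0.7, -0.3, -0.3]
width: 0.334
grasp_force: 0.0
```

```bash
python3 - <<'E'
from h import *
go((.687,0,.45),0)
s=snap('wrist');bars(s)
t=snap('top');save(t,'top2.png');W=cloud(t);Q=cloud(snap('scene'))
for n,Q in(('top',W),('scene',Q)):
    m=(Q[...,2]>.08)&(Q[...,2]<.2)&(abs(Q[...,0]-.65)<.06)&(abs(Q[...,1])<.17)
    P=Q[m];P=P[~((abs(P[:,1])<.03))];p=P[:,[0,2]]-P[:,[0,2]].mean(0);v=np.linalg.svd(p,full_matrices=0)[2][0];print(n,len(P),np.degrees(np.arctan2(v[0],v[1])),P.mean(0),P[:,2].max())
E
```

```text
at [0.4282 0.3438 0.4436] yaw 0.04 w 0.334 f 0.0 t 41.525
units x 5.17 y 6.88 z -0.13 turn 0.00
bar 1077 [421.  327.1] [22.5 99.6] 5.6 uv 261 281 126 204
bar 915 [417.9 372.5] [23.9 62.2] 5.0 uv 222 245 144 193
bar 933 [412.4 417.1] [24.4 62.2] 5.1 uv 186 210 148 197
top 2243 -160.62153224165732 [6.39209615e-01 1.64917320e-04 1.41574278e-01] 0.1959896201090786
scene 718 -163.7252851963828 [0.6542379  0.01262629 0.16483048] 0.1931412939132452
```

View pics/top2.png

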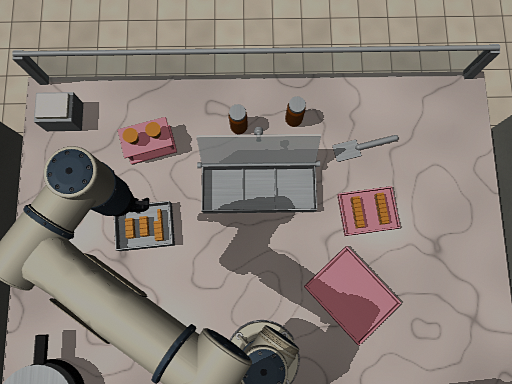

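Bars: three in the pan at (145,226), two in the tray at (370,209), and the well is empty. The pan was knocked a little but still holds its bars. Now regrip the knob at (258,132).

Request:
step_arm:
  commands:
    - {"dp":[0.65,0.86,0],"turn":0}
    - {"dp":[0.65,0.86,0],"turn":0}
    - {"dp":[0.65,0.86,0],"turn":0}
    - {"dp":[0.65,0.86,0],"turn":0}
    - {"dp":[0.65,0.86,0],"turn":0}
    - {"dp":[0.65,0.86,0],"turn":0}
    - {"dp":[0.65,0.86,0],"turn":0}
    - {"dp":[0.62,0.86,0],"turn":0}
    - {"dp":[0,0,0],"turn":0}
    - {"dp":[0,0,0],"turn":0}
  grip: 1

```text
time_s: 42.92
tool_pos: [0.6867, 0.0002, 0.4367]
orientation: [180.0, 0.1, 0.0]
wrist_force: [-0.3, 0.4, -0.7]
width: 1.003
grasp_force: 0.0
```

```bash
python3 - <<'E'
from h import *
go((.687,0,.302),0)
E
```

```text
at [6.867e-01 2.000e-04 4.367e-01] yaw 0.01 w 1.003 f 0.0 t 42.925
units x 0.01 y 0.00 z 2.69 turn 0.00
```

Request:
step_arm:
  commands:
    - {"dp":[0,0,0.8],"turn":0}
    - {"dp":[0,0,0.8],"turn":0}
    - {"dp":[0,0,0.7],"turn":0}
    - {"dp":[0,0,0.38],"turn":0}
    - {"dp":[0,0,0],"turn":0}
    - {"dp":[0,0,0],"turn":0}

```text
time_s: 43.68
tool_pos: [0.6867, 0.001, 0.3056]
orientation: [180.0, -0.1, 0.1]
wrist_force: [0.1, 0.1, -0.1]
width: 0.999
grasp_force: 0.0
```

Request:
step_arm:
  commands:
    - {"dp":[0,0,0],"turn":0}
    - {"dp":[0,0,0],"turn":0}
    - {"dp":[0,0,0],"turn":0}
    - {"dp":[0,0,0],"turn":0}
    - {"dp":[0,0,0],"turn":0}
  grip: 0

```text
time_s: 44.3
tool_pos: [0.6867, 0.0003, 0.3045]
orientation: [-180.0, -0.0, 0.0]
wrist_force: [-1.3, 1.9, 4.3]
width: 0.299
grasp_force: 58.9
```

```bash
python3 - <<'E'
import numpy as np
x0,z0=.687-.6085,.302-.207   # grasp rel. hinge
R=np.hypot(x0,z0);a=np.arctan2(z0,-x0);print(R,np.degrees(a))
f=np.linspace(0,np.degrees(a)-15,13);A=a-np.radians(f);x=-R*np.cos(A);z=R*np.sin(A)
print(np.c_[np.diff(x)/.05,-np.diff(z)/.05,x[1:]+.6085,z[1:]+.207].round(3).tolist())
E
```

```text
0.12323656113345585 129.56746013262293
[[-0.337, -0.234, 0.67, 0.314], [-0.371, -0.175, 0.652, 0.322], [-0.395, -0.111, 0.632, 0.328], [-0.408, -0.044, 0.611, 0.33], [-0.41, 0.024, 0.591, 0.329], [-0.4, 0.092, 0.571, 0.324], [-0.379, 0.157, 0.552, 0.317], [-0.348, 0.218, 0.535, 0.306], [-0.307, 0.272, 0.519, 0.292], [-0.257, 0.319, 0.506, 0.276], [-0.201, 0.358, 0.496, 0.258], [-0.139, 0.386, 0.489, 0.239]]
```

Request:
step_arm:
  commands:
    - {"dp":[-0.34,0,-0.2],"turn":0}
    - {"dp":[-0.37,0,-0.17],"turn":0}
    - {"dp":[-0.4,0,-0.11],"turn":0}
    - {"dp":[-0.41,0,-0.04],"turn":0}
    - {"dp":[-0.41,0,0.02],"turn":0}
    - {"dp":[0,0,0],"turn":0}

```text
time_s: 45.05
tool_pos: [0.5901, 0.0004, 0.3309]
orientation: [-180.0, -0.2, 0.1]
wrist_force: [0.7, 3.3, 8.1]
width: 0.3
grasp_force: 60.7
```

Request:
step_arm:
  commands:
    - {"dp":[-0.4,0,0.09],"turn":0}
    - {"dp":[-0.38,0,0.16],"turn":0}
    - {"dp":[-0.35,0,0.22],"turn":0}
    - {"dp":[-0.3,0,0.27],"turn":0}
    - {"dp":[0,0,0],"turn":0}

```text
time_s: 45.68
tool_pos: [0.5168, 0.0005, 0.2918]
orientation: [-179.9, 0.3, 0.0]
wrist_force: [-10.0, 6.4, 10.3]
width: 0.304
grasp_force: 63.6
```

Request:
step_arm:
  commands:
    - {"dp":[-0.25,0,0.32],"turn":0}
    - {"dp":[-0.19,0,0.35],"turn":0}
    - {"dp":[-0.11,0,0.35],"turn":0}
    - {"dp":[0,0,0],"turn":0}
    - {"dp":[0,0,0],"turn":0}

```text
time_s: 46.3
tool_pos: [0.4902, 0.0007, 0.2423]
orientation: [-180.0, 0.2, 0.0]
wrist_force: [-14.5, 7.5, 22.4]
width: 0.301
grasp_force: 69.0
```

Request:
step_arm:
  commands:
    - {"dp":[0,0,0.06],"turn":0}
    - {"dp":[0,0,0],"turn":0}
    - {"dp":[0,0,0.06],"turn":0}
    - {"dp":[0,0,0],"turn":0}
    - {"dp":[0,0,0],"turn":0}

```text
time_s: 46.92
tool_pos: [0.4899, 0.0007, 0.2417]
orientation: [-180.0, 0.0, 0.1]
wrist_force: [-33.3, 11.1, 66.3]
width: 0.303
grasp_force: 73.1
```

Request:
step_arm:
  commands:
    - {"dp":[0,0,-0.1],"turn":0}
    - {"dp":[0,0,0],"turn":0}

```text
time_s: 47.18
tool_pos: [0.4901, 0.0006, 0.2422]
orientation: [-179.9, 0.1, 0.1]
wrist_force: [-17.0, 8.8, 28.4]
width: 0.299
grasp_force: 69.7
```

Request:
step_arm:
  commands:
    - {"dp":[0,0,0],"turn":0}
    - {"dp":[0,0,0],"turn":0}
    - {"dp":[0,0,0],"turn":0}
    - {"dp":[0,0,-0.6],"turn":0}
    - {"dp":[0,0,-0.9],"turn":0}
    - {"dp":[-0.6,0,-0.8],"turn":0}
    - {"dp":[-0.6,0,-0.8],"turn":0}
    - {"dp":[-0.5,0,0],"turn":0}
    - {"dp":[0,0,0],"turn":0}
    - {"dp":[0,0,0],"turn":0}
  grip: 1

```text
time_s: 48.42
tool_pos: [0.4065, 0.0001, 0.3946]
orientation: [180.0, 0.0, 0.0]
wrist_force: [1.0, 0.4, -0.5]
width: 0.997
grasp_force: 0.0
```

```bash
python3 - <<'E'
from h import *
s=snap('wrist');W=cloud(s);save(s,'w7.png')
print(observe()['tool_pos'])
m=(W[...,2]>.045)&(W[...,2]<.07)&(W[...,0]>.462)&(W[...,0]<.6)&(abs(W[...,1])<.17);P=W[m]
A=np.c_[P[:,:2],np.ones(len(P))];k=np.linalg.lstsq(A,P[:,2],rcond=None)[0];print('plane',k,len(P),'z at edge',k[0]*.46+k[2],'hinge',k[0]*.609+k[2],P[:,0].max())
m=(W[...,2]>.08)&(W[...,2]<.12)&(abs(W[...,0]-.49)<.05)&(abs(W[...,1])<.05);print('knob',W[m].mean(0))
t=snap('top');pinkc(t,(.457,-.358));save(t,'top3.png')
E
```

```text
[4.06673585e-01 1.04770793e-04 3.94422755e-01]
plane [-3.39876471e-04 -5.86660680e-05  5.64112020e-02] 42464 z at edge 0.05625485878488734 hinge 0.05620421719065093 0.5614026940183054
knob [4.88506047e-01 3.69622817e-04 9.89232320e-02]
pink 1775 [ 0.4533 -0.3526  0.02  ]
```

View pics/top3.png

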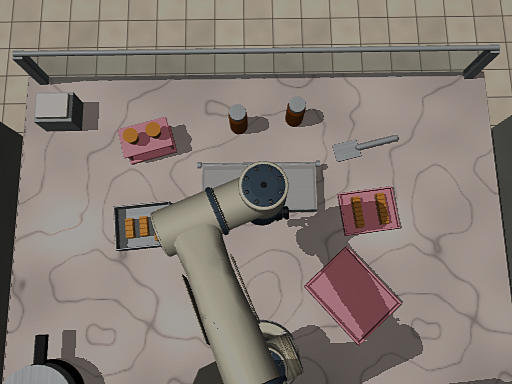

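The lid is shut: its plane is level at 56 mm. Two bars lie in the tray at (357,212) and (381,208), and the pan holds the broken ones. Everything else is in place.

```bash
python3 -c "
from rig import order
print(order.close_job())"
```

```text
the job is handed in; nothing more can be done
None
```

The job is handed in at about 48 s: both whole bars lie flat side by side in the small pink tray, the three broken ones are in the steel pan (knocked about 3 cm mid-run, still holding all three), and the lid is fully shut with the shakers, scoop and cone stand untouched.

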